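# Extend the camera pole to its second stop, lock it and hold it up for the camera

## Task

Get the telescoping camera pole ready: with the pole lying in its wooden rest, squeeze in the button on the side of its grip and draw the grip straight back, past the first stop, to the second stop (fully out), then let the button spring back out so that the pole is locked. Then take the pole by its grip, clear of the button, ease the camera plate a little forward off the fork, lift the pole out of the rest and finish while holding it there: still, level and well clear, some 8 cm up, so that the camera can be screwed on. Leave the camera, the thread cone and the bead jar where they stand.

Things in the scene. Friction and masses are not known exactly. Their poses are not given: they have to be found in the camera images.
- rest: Wooden tool rest, screwed down. Origin: underside of its board on the centre line; x along the centre line towards the fork, z up. Board 250 x 90 x 12 mm (x -120 to +130 mm). Two posts on the centre line at x = -95 and -36 mm, each 12 (x) by 20 mm (y), with a shallow groove on top (floor 44, lips 48 mm above the bench), carry the grip before and after the draw.
- rest_fork (a point): Middle of the fork's slot at axis height, 60 mm above the bench, at 105 mm along the rest's x. The fork is an upright wooden plate 10 mm thick (x), 66 wide, top 76 mm above the bench; slot 18 mm wide, open at the top, floor 53 mm above the bench. The camera plate sits behind it (+x side), so it cannot follow when the grip is drawn to -x; pressed on the fork it jams in a lift, so ease it 5 to 10 mm to +x first.
- pole: Telescoping camera pole. Origin on its axis at the middle of the grip, 60 mm above the bench at the start; x along the pole to the camera plate (same as the rest's x), z up. Rubber grip 190 mm long (x), 28 wide (y), 20 high, square sides, with a 12 mm wide rib below down to z = -16 mm, which lies in the posts' grooves. About 0.24 kg; extended, it balances 40 to 70 mm ahead (+x) of the origin.
- button_face (a point): Outer face of the round button, 14 mm across, on the grip's -y side, 50 mm ahead (+x) of the grip's middle, at axis height. It stands 5 mm proud (33 mm across grip and button) and goes in along +y until flush: squeeze it between the fingers, one on the button, one on the grip's other side. Spring 3 N at first, 6 N flush.
- pole_button (a joint): How far the button is pressed in, m: 0 out, 0.005 flush. The latch lets go from about 0.0036. Let go, the button springs back by itself where a notch of the tube lies under its pin (short, first stop, second stop); elsewhere it stays in until the pin drops into the next notch.
- pole_tube (a joint): How far the tube is drawn out of the grip, m: 0 short (start), 0.050 first stop, 0.100 second stop and end of travel. With the button held in it slides freely past the first stop against about 3 N of friction; with the button out at a stop it is locked, with 1 mm of play.
- camera_plate (a point): Centre of the outer face of the round camera plate on the end of the tube, 44 mm across, 9 mm thick; 132 mm ahead (+x) of the grip's middle when short, 232 mm at the second stop. The tube is 14 mm thick. At the start the plate's inner face stands 1 to 5 mm behind the fork.
- camera: Bystander: compact black camera standing on the bench, 60 x 105 x 71 mm with a lens 30 mm long on its -x side, origin at its underside.
- thread_cone: Bystander: upright cone of sewing thread, 57 mm across, 118 mm high, origin at its underside.
- bead_jar: Bystander: clear jar of beads with a screw cap, 43 mm across, 60 mm high, origin at its underside.

How it is judged (in metres and radians):
On the way, in this order (a step that is already met when the one before it is completed fails the run):
1. the button is squeezed in while the pole is still short in its rest (value of joint pole_button above 0.0036 m and value of joint pole_tube below 0.01 m and height (world z) of pole below 0.075 m), for 0.05 s.
2. the pole is out at its second stop with the button sprung back out, still lying in its rest (value of joint pole_tube above 0.097 m and value of joint pole_button below 0.0015 m and height (world z) of each of pole, camera_plate below 0.08 m), for 0.2 s.
At the end, for the whole second after the job is handed in: Held by the fingers (over 3 N), off the rest, still: tube out over 97 mm, button in by under 1.5 mm, grip middle and camera plate over 100 mm above the bench, level to 15 degrees, rolled under 20 degrees. It lay locked in the rest before the lift. Bystanders moved under 20 mm (value of joint pole_tube above 0.097 m and value of joint pole_button below 0.0015 m and height (world z) of each of pole, camera_plate above 0.1 m and angle between pole's own x axis and vertical between 1.31 and 1.83 rad and angle between pole's own z axis and vertical below 0.35 rad and contact force between the fingers and pole above 3 N and contact force between pole and rest below 0.1 N and linear speed of pole below 0.03 m/s); the arm keeps its last pose, push and grip.
It fails at once if the camera is disturbed (distance of camera from where it was at the start of the episode above 0.02 m).
It fails at once if the thread cone is disturbed (distance of thread_cone from where it was at the start of the episode above 0.02 m).
It fails at once if the bead jar is disturbed (distance of bead_jar from where it was at the start of the episode above 0.02 m).
It also fails if it takes over 40 s, if anything falls off the work surface, if the arm or the gripper's body presses on something with over 40 N, if the wrist force passes 120 N, or if a joint passes its speed limit or range.

## Robot

A 7-joint arm with a two-finger parallel gripper is mounted at the origin on the work surface. World frame = base frame: x ahead of the robot, y to its left, z up, the work surface at z = 0. Lengths are in mm, angles in rad, forces in N, time in s.
With the tool pointing down it reaches from about 400 to 900 mm from the base axis. Payload 5.5 kg.
Tool frame: the origin (TCP) lies at the very end of the fingers, on their centre line; the grasp point (between the pads) lies 19 mm behind it; z points along the fingers, y is the line along which they close (so a half turn about z gives the same grasp; the last joint's range is limited). The gripper opens to 92 mm and grips with 3 to 60 N. Pads are 19 mm wide; open, the fingers measure 130 mm over their backs; the gripper's body (75 mm by 190 mm) begins 47 mm behind the grasp point.
Start: joints at [1.513, 0.501, -0.427, 1.55, 0.221, 1.138, -0.21], TCP at [204.995, -616.828, 226.729] pointing down, gripper open.
Joint ranges: [-2.88, 2.88], [-0.31, 2.03], [-1.54, 1.56], [0.2, 2.42], [-1.41, 4.55], [0.19, 2.02], [-2.57, 2.57]. Speed limits (rad/s): [2.57, 2.57, 3.14, 3.14, 3.14, 3.14, 3.14].

## Interface

Orientations are given as a rotation vector (axis times angle).
In Python, from workcell import readout, cams, env gives the robot as it stands. The module is installed in compiled form; this text tells all that it offers.
- The arm moves only by the tool play_rows, never from a script. Its argument "rows" is a list of rows, each a list of 7 numbers: the opening, from 0 (shut) to 1 (fully open), then the shift along the tool's x, y, z in m, then the turn, a rotation vector about the tool's x, y, z in rad. In form: [[jaw, x, y, z, wx, wy, wz], ...]. A call has 1 to 10 rows; each row is the pose to reach, as a shift and turn from the pose commanded when the call began, along the tool's axes at that moment; what a row does not reach only later rows make up. A row lasts 1/10 s, in which the tool goes at most 50 mm and 8.59 degrees, less where a joint would pass 70% of its speed; a pose out of reach is approached as far as the arm can. A call with a gripper value outside its range is refused whole. The fingers move at their own pace and stop on an object; "newtons" is the grip in N (left out, the last holds). Time passes only in rows, so rows that repeat a pose let the fingers close. It gives the time, the measured TCP pose, the force, the opening and the grip force at its end, in the units of the state.
- readout.read_state(): the state, without advancing time (a new reading comes with each control period).
- cams.capture(name): name is "side" or "top"; returns the picture (400x640x3 uint8, red, green, blue); there is no depth.
- cams.get_calibration(name): a dict with "intrinsics" (3x3 intrinsics, pixels), "k1" (the pictures are not rectified: a ray, as slopes to the right and down, at radius r is drawn at 1 + k1 r^2 times it, then the intrinsics apply), "cam_to_world" (4x4, takes a point from camera to world coordinates). Camera axes: x right, y down, z forward; pixel columns grow to the right and rows downward; lengths in mm; the calibration is good to about 2 mm. A picture is of the moment at which its call begins. get_calibration takes no time and is no camera call.
- env.hand_in(): hands the job in; it is judged then, once.
The state is a dict: "t": time; "joint_positions": joint angles; "dq": joint speeds; "joint_efforts": joint torques, N m; "eef_pos": TCP position; "tcp_rot": TCP orientation; "ft_force": force on the tool from outside, world axes, zero at the start; "wrist_torque": the same for the moment, N m; "grip_width": finger opening in mm; "gripper_force": force on a finger pad.
Only numpy, scipy, OpenCV 4.12 (cv2) and the standard library are available. Lean on these libraries where they do the work, as an engineer would, in place of code of your own. Each camera call takes 0.05 s, during which the arm holds its last target. There are 200 camera calls.

## Working session

There is one attempt and no reset: what is moved stays moved. The work goes in short steps, Python scripts to look and compute and a tool call to move; the robot and the scene stay as the last step left them, time stands still between calls to the robot, and variables do not carry over. Pictures are saved under pics/ and viewed, at most 10 in all, crops included, and the job is handed in when it is done.

Besides the shell and the picture viewer there is one more tool, called after ">>>" in YAML: its name, and indented under it one key for each argument. play_rows: Moves the arm, as the interface text tells. Its arguments: {"type":"object","properties":{"rows":{"type":"array","items":{"type":"array","items":{"type":"number"}}},"newtons":{"type":"number"}},"required":["rows"]}

```bash
mkdir -p pics; python3 - <<'E'
from workcell import readout,cams
import cv2
s=readout.read_state();print({k:s[k] for k in('t','eef_pos','tcp_rot','grip_width','ft_force')})
for n in('side','top'):
    cv2.imwrite(f'pics/{n}0.png',cams.capture(n)[:,:,::-1]);c=cams.get_calibration(n);print(n,c)
E
```

```text
{'t': 0.0, 'eef_pos': array([ 204.6656941 , -616.18260756,  225.66546851]), 'tcp_rot': array([-3.09931160e+00, -5.01512926e-01,  4.07955275e-04]), 'grip_width': 91.96872733902313, 'ft_force': array([-0.75353827, -0.26412149, -0.66046051])}
side {'intrinsics': array([[458.59702996,   0.        , 319.3654118 ],
       [  0.        , 458.59702996, 191.86220769],
       [  0.        ,   0.        ,   1.        ]]), 'k1': -0.1066599130504223, 'cam_to_world': array([[ 9.74185550e-01, -1.85433394e-01,  1.28751582e-01,
         5.03559548e+02],
       [-2.25190632e-01, -7.58151098e-01,  6.11960859e-01,
        -4.51387157e+02],
       [-1.58648258e-02, -6.25157076e-01, -7.80337707e-01,
         8.15807824e+02],
       [ 0.00000000e+00,  0.00000000e+00,  0.00000000e+00,
         1.00000000e+00]])}
top {'intrinsics': array([[482.18207248,   0.        , 324.5539448 ],
       [  0.        , 482.18207248, 196.49204451],
       [  0.        ,   0.        ,   1.        ]]), 'k1': -0.04544399209615192, 'cam_to_world': array([[ 2.69777655e-02, -9.95070449e-01,  9.54306076e-02,
         5.05990979e+02],
       [-9.99615740e-01, -2.62457002e-02,  8.91829492e-03,
         1.21951420e+02],
       [-6.36968861e-03, -9.56345331e-02, -9.95396134e-01,
         1.16211100e+03],
       [ 0.00000000e+00,  0.00000000e+00,  0.00000000e+00,
         1.00000000e+00]])}
```

View pics/side0.png

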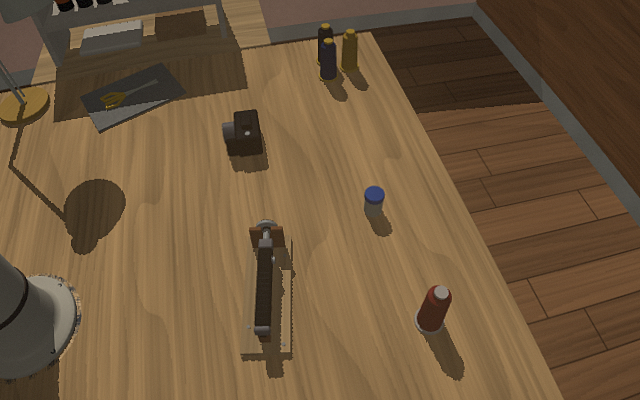

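View pics/top0.png

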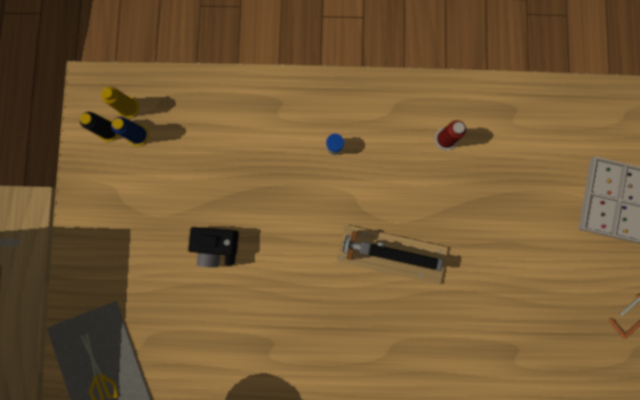

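The side view shows the pole with its plate and fork near (266,228), the grip from (265,250) to (262,335), the button near (272,260), camera (243,132), jar (374,198) and cone (433,308). The top view shows the fork near (354,245), the grip from (370,250) to (440,264), jar (335,143), cone (452,133) and camera (213,242). I'll zoom in on the pole in both.

```bash
python3 - <<'E'
import cv2,numpy as np
a=cv2.imread('pics/side0.png')[210:365,220:320];b=cv2.imread('pics/top0.png')[215:290,330:460]
cv2.imwrite('pics/c1.png',np.vstack([cv2.resize(a,None,fx=3.8,fy=3.8,interpolation=cv2.INTER_CUBIC)]))
cv2.imwrite('pics/c2.png',cv2.resize(b,None,fx=6,fy=6,interpolation=cv2.INTER_CUBIC))
E
```

```text
(no output)
```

View pics/c1.png

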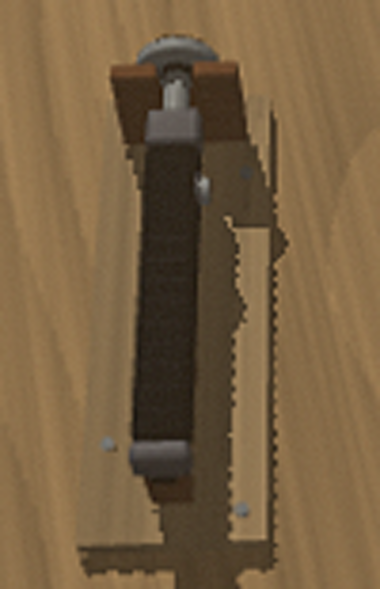

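View pics/c2.png

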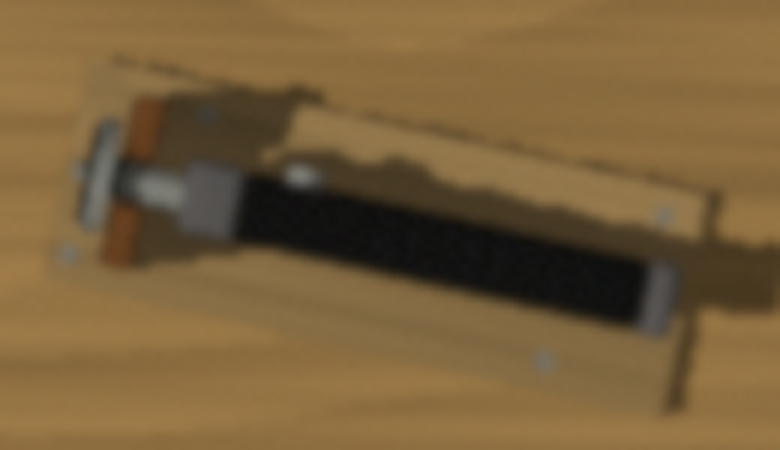

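The crops show these points. In the side crop, the rubber's ends are at (163,440) and (174,143), and the button is at (202,188). In the top crop they are at (641,294), (240,209) and (302,176). Next I'll triangulate.

```bash
cat > h.py <<'E'
import numpy as np
from workcell import cams
def ray(n,u,v):
    c=cams.get_calibration(n);K=c['intrinsics'];T=c['cam_to_world']
    d=np.array([(u-K[0,2])/K[0,0],(v-K[1,2])/K[1,1]]);p=d.copy()
    for _ in range(20): p=d/(1+c['k1']*(p@p))
    r=T[:3,:3]@np.array([p[0],p[1],1]);return T[:3,3],r/np.linalg.norm(r)
def tri(s,t):
    (o1,d1),(o2,d2)=ray('side',*s),ray('top',*t)
    k=np.linalg.lstsq(np.c_[d1,-d2],o2-o1,rcond=None)[0]
    a,b=o1+k[0]*d1,o2+k[1]*d2;return (a+b)/2,np.linalg.norm(a-b)
def plane(n,p,z):
    o,d=ray(n,*p);return o+d*(z-o[2])/d[2]
E
python3 - <<'E'
from h import *
np.set_printoptions(precision=1,suppress=True)
S=lambda x,y:((x+.5)/3.8-.5+220,(y+.5)/3.8-.5+210)
T=lambda x,y:((x+.5)/6-.5+330,(y+.5)/6-.5+215)
P={'rear':((163,440),(641,294)),'front':((174,143),(240,209)),'button':((202,188),(302,176)),'forkL':((111,67),(118,265)),'forkR':((240,65),(150,98)),'platetop':((176,38),(100,125+50))}
for k,(s,t) in P.items():
    p,e=tri(S(*s),T(*t));print(k,p,'miss',round(e,1),end=' ')
    z={'button':60,'platetop':82}.get(k,76 if 'fork' in k else 70);print(plane('side',S(*s),z),plane('top',T(*t),z))
for k,s,t,z in[('cam',(243,132),(213,242),71),('jar',(374,191),(335,143),60),('cone',(440,293),(458,128),118)]: print(k,*tri(s,t))
E
```

```text
rear [ 465.8 -125.4   63.3] miss 0.6 [ 466.4 -128.3   70. ] [ 465.8 -123.9   70. ]
front [494.8  27.   68.3] miss 2.3 [496.   25.9  70. ] [493.7  27.1  70. ]
button [506.    3.   59.9] miss 1.1 [505.5   2.9  60. ] [506.6   3.   60. ]
forkL [471.7  72.8  79.1] miss 0.3 [471.4  75.1  76. ] [471.8  72.7  76. ]
forkR [535.4  62.   74.2] miss 2.4 [536.5  60.7  76. ] [534.2  62.1  76. ]
platetop [506.   80.4  82.7] miss 2.0 [507.   80.9  82. ] [505.   80.4  82. ]
cam [496.4 389.9  34.5] 7.952635014720998
jar [737.1 110.8  67.1] 3.121779056114199
cone [ 767.1 -160.8  113.7] 0.052759972024786515
```

Heights agree with the text: the grip top is about 68, the button 60 and the fork about 76. The pole axis points along yaw 79.6°. The point on the axis beside the button is (490.9, 5.8), and the grip middle is (482, -43). I'm starting the approach.

>>> play_rows:
  rows:
    - [1,0.0234,-0.025,0,0,0,-0.053]
    - [1,0.0467,-0.05,0,0,0,-0.107]
    - [1,0.07,-0.075,0,0,0,-0.16]
    - [1,0.0934,-0.1,0,0,0,-0.214]
    - [1,0.1168,-0.125,0,0,0,-0.267]
    - [1,0.14,-0.15,0,0,0,-0.32]
    - [1,0.1635,-0.175,0,0,0,-0.374]
    - [1,0.187,-0.2,0,0,0,-0.427]
    - [1,0.21,-0.225,0,0,0,-0.481]
    - [1,0.2335,-0.25,0,0,0,-0.534]

```text
t: 1.1
eef_pos: [347.8, -304.5, 226.5]
tcp_rot: [-2.857, -1.305, 0.001]
ft_force: [0.6, 0.4, -0.2]
grip_width: 91.9
gripper_force: 0.0
```

```bash
cat >> h.py <<'E'
from scipy.spatial.transform import Rotation as R
from workcell import readout
YAW=np.deg2rad(79.6);U=np.array([np.cos(YAW),np.sin(YAW),0])
RG=np.c_[U,[U[1],-U[0],0],[0,0,-1]]
def go(p):
    s=readout.read_state();A=R.from_rotvec(s['tcp_rot'])
    print('t',s['t'],'pos',s['eef_pos'],'ft',s['ft_force'],'w',s['grip_width'],'gf',s['gripper_force'])
    print('q',s['joint_positions'],'shift',A.inv().apply(np.array(p)-s['eef_pos']),'turn',(A.inv()*R.from_matrix(RG)).as_rotvec())
E
python3 -c "
from h import *;np.set_printoptions(precision=3,suppress=True);go([490.9,5.8,180])"
```

```text
t 1.1 pos [ 347.801 -304.506  226.503] ft [ 0.637  0.378 -0.155] w 91.85175480222966 gf 0.0
q [ 1.304  0.188 -0.71   1.996  0.145  1.007 -0.188] shift [328.242 -95.009  46.479] turn [-0.001  0.    -0.532]
```

>>> play_rows:
  rows:
    - [1,0.0328,-0.0095,0.0046,0,0,-0.053]
    - [1,0.0656,-0.019,0.009,0,0,-0.106]
    - [1,0.0985,-0.0285,0.014,0,0,-0.16]
    - [1,0.131,-0.038,0.0186,0,0,-0.213]
    - [1,0.164,-0.0475,0.023,0,0,-0.266]
    - [1,0.197,-0.057,0.028,0,0,-0.319]
    - [1,0.23,-0.0665,0.0325,0,0,-0.372]
    - [1,0.2625,-0.076,0.037,0,0,-0.426]
    - [1,0.295,-0.0855,0.042,0,0,-0.479]
    - [1,0.328,-0.095,0.0465,0,0,-0.532]

```text
t: 2.1
eef_pos: [491.4, 4.9, 179.8]
tcp_rot: [-2.414, -2.01, 0.001]
ft_force: [0.4, 0.1, -0.3]
grip_width: 91.7
gripper_force: 0.0
```

```bash
python3 -c "
from h import *;np.set_printoptions(precision=3,suppress=True);go([490.9,5.8,41])"
```

```text
t 2.1 pos [491.45    4.871 179.764] ft [ 0.376  0.073 -0.278] w 91.67129215155815 gf 0.0
q [ 0.706  0.38  -0.921  1.975  0.369  0.963 -0.579] shift [  0.866  -0.644 138.764] turn [-0.     0.    -0.001]
```

>>> play_rows:
  rows:
    - [1,0.0005,-0.0005,0.02,0,0,0]
    - [1,0.0005,-0.0005,0.045,0,0,0]
    - [1,0.0005,-0.0005,0.07,0,0,0]
    - [1,0.0005,-0.0005,0.09,0,0,0]
    - [1,0.0005,-0.0005,0.108,0,0,0]
    - [1,0.0005,-0.0005,0.122,0,0,0]
    - [1,0.0005,-0.0005,0.132,0,0,0]
    - [1,0.0005,-0.0005,0.139,0,0,0]
    - [1,0.0005,-0.0005,0.139,0,0,0]

```text
t: 3.0
eef_pos: [490.6, 4.5, 40.7]
tcp_rot: [-2.415, -2.008, 0.001]
ft_force: [-0.0, 0.4, 0.0]
grip_width: 91.7
gripper_force: 0.0
```

```bash
python3 -c "
from h import *;import cv2;np.set_printoptions(precision=3,suppress=True);go([490.9,5.8,41])
a=cams.capture('side')[180:370,200:340,::-1];b=cams.capture('top')[200:300,320:470,::-1]
cv2.imwrite('pics/d.png',np.hstack([cv2.resize(a,(420,570),interpolation=2),cv2.resize(b,(380,570*0+253),interpolation=2) if 0 else cv2.copyMakeBorder(cv2.resize(b,(375,250),interpolation=2),0,320,0,0,0)]))"
```

```text
t 3.0 pos [490.56    4.485  40.669] ft [-0.02   0.404  0.03 ] w 91.71145409469719 gf 0.0
q [ 0.537  0.595 -0.737  2.064  0.614  0.712 -0.782] shift [ 1.355  0.093 -0.332] turn [-0.001  0.    -0.002]
```

View pics/d.png

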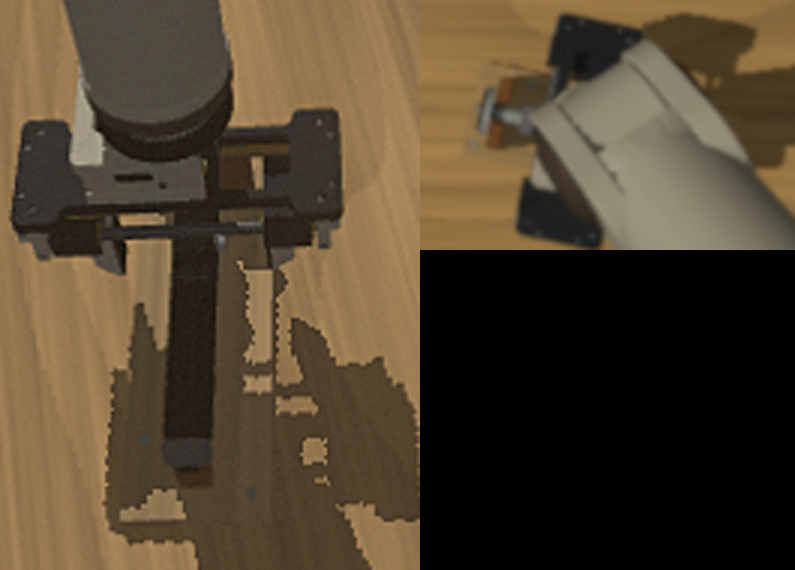

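The side crop shows the open fingers straddling the grip, with the button visible at about (220,240) just inside the right finger. The alignment looks right, so I'll squeeze.

>>> play_rows:
  rows:
    - [0.5,0.001,0,0,0,0,0]
    - [0.4,0.001,0,0,0,0,0]
    - [0.3,0.001,0,0,0,0,0]
    - [0.2,0.001,0,0,0,0,0]
    - [0.2,0.001,0,0,0,0,0]
    - [0.2,0.001,0,0,0,0,0]
    - [0.2,0.001,0,0,0,0,0]
    - [0.2,0.001,0,0,0,0,0]
  newtons: 20

```text
t: 3.9
eef_pos: [491.9, 5.4, 41.4]
tcp_rot: [2.415, 2.007, 0.002]
ft_force: [3.4, -0.7, 0.6]
grip_width: 32.4
gripper_force: 1.7
```

>>> play_rows:
  rows:
    - [0.1,0,0,0,0,0,0]
    - [0.1,0,0,0,0,0,0]
    - [0.1,0,0,0,0,0,0]
    - [0.1,0,0,0,0,0,0]
    - [0.1,0,0,0,0,0,0]
  newtons: 20

```text
t: 4.4
eef_pos: [491.4, 5.4, 41.4]
tcp_rot: [2.416, 2.008, 0.001]
ft_force: [0.4, -1.3, 2.3]
grip_width: 28.7
gripper_force: 20.0
```

The width is 28.7 mm, so the button is in. I'm drawing the grip back.

>>> play_rows:
  rows:
    - [0.1,-0.004,0,0,0,0,0]
    - [0.1,-0.012,0,0,0,0,0]
    - [0.1,-0.02,0,0,0,0,0]
    - [0.1,-0.028,0,0,0,0,0]
    - [0.1,-0.036,0,0,0,0,0]
    - [0.1,-0.044,0,0,0,0,0]
    - [0.1,-0.052,0,0,0,0,0]
    - [0.1,-0.06,0,0,0,0,0]
    - [0.1,-0.068,0,0,0,0,0]
    - [0.1,-0.076,0,0,0,0,0]

```text
t: 5.4
eef_pos: [477.4, -67.9, 41.4]
tcp_rot: [-2.414, -2.009, -0.004]
ft_force: [0.8, 5.6, 2.6]
grip_width: 28.4
gripper_force: 20.0
```

>>> play_rows:
  rows:
    - [0.1,-0.006,0,0,0,0,0]
    - [0.1,-0.012,0,0,0,0,0]
    - [0.1,-0.018,0,0,0,0,0]
    - [0.1,-0.022,0,0,0,0,0]
    - [0.1,-0.025,0,0,0,0,0]
    - [0.1,-0.027,0,0,0,0,0]
    - [0.1,-0.027,0,0,0,0,0]

```text
t: 6.1
eef_pos: [472.4, -94.5, 41.4]
tcp_rot: [-2.414, -2.009, -0.003]
ft_force: [0.7, 5.3, 3.4]
grip_width: 28.3
gripper_force: 20.0
```

Drawn about 101.7 mm so far, with no end-stop force yet. I'll creep on in small steps.

>>> play_rows:
  rows:
    - [0.1,-0.0015,0,0,0,0,0]
    - [0.1,-0.003,0,0,0,0,0]
    - [0.1,-0.003,0,0,0,0,0]

```text
t: 6.4
eef_pos: [471.9, -97.2, 41.4]
tcp_rot: [-2.414, -2.009, -0.003]
ft_force: [1.2, 6.5, 3.6]
grip_width: 28.4
gripper_force: 20.0
```

>>> play_rows:
  rows:
    - [0.1,-0.0015,0,0,0,0,0]
    - [0.1,-0.003,0,0,0,0,0]
    - [0.1,-0.003,0,0,0,0,0]

```text
t: 6.7
eef_pos: [471.8, -97.6, 41.4]
tcp_rot: [-2.411, -2.01, -0.008]
ft_force: [2.0, 11.9, 1.8]
grip_width: 28.5
gripper_force: 20.0
```

The force rose to 12 N at about 105 mm of travel, which is the end stop. Opening the fingers.

>>> play_rows:
  rows:
    - [0.7,0.001,0,0,0,0,0]
    - [0.7,0.001,0,0,0,0,0]
    - [0.7,0.001,0,0,0,0,0]
    - [0.7,0.001,0,0,0,0,0]
    - [0.7,0.001,0,0,0,0,0]
    - [0.7,0.001,0,0,0,0,0]

```text
t: 7.3
eef_pos: [471.1, -101.2, 41.1]
tcp_rot: [-2.417, -2.007, 0.001]
ft_force: [0.0, -0.6, -0.3]
grip_width: 63.9
gripper_force: 0.0
```

```bash
python3 -c "
from h import *;import cv2;np.set_printoptions(precision=3,suppress=True);go([471.9,-97.5,41])
a=cams.capture('side')[200:380,190:340,::-1]
cv2.imwrite('pics/e.png',cv2.resize(a,None,fx=3.3,fy=3.3,interpolation=2))"
```

```text
t 7.3 pos [ 471.107 -101.178   41.143] ft [ 0.005 -0.579 -0.346] w 63.941434247050275 gf 0.0
q [ 0.761  0.581 -0.737  2.085  0.61   0.7   -0.564] shift [3.762 0.105 0.141] turn [-0.     0.    -0.003]
```

View pics/e.png

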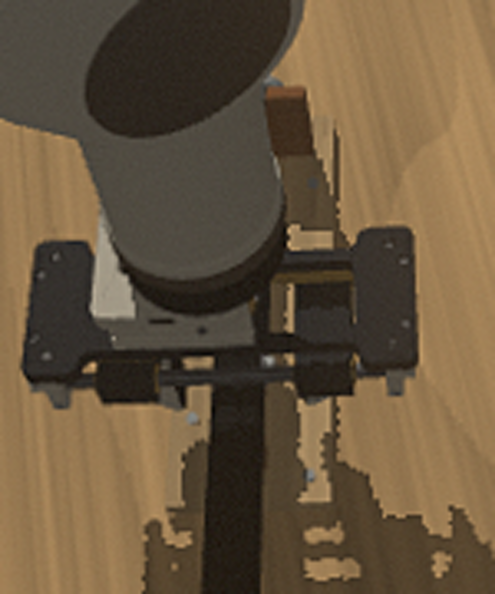

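The side crop shows the grip drawn back and the button at about (268,360), standing proud of the grip edge again by roughly 4 px, as it did at the start. So the pole is locked at the second stop. I'm shifting back to clear the button and taking the grip.

>>> play_rows:
  rows:
    - [0.7,-0.006,0,0,0,0,0]
    - [0.7,-0.013,0,0,0,0,0]
    - [0.6,-0.019,0,0,0,0,0]
    - [0.5,-0.019,0,0,0,0,0]
    - [0.3,-0.019,0,0,0,0,0]
    - [0.1,-0.019,0,0,0,0,0]
    - [0.1,-0.019,0,0,0,0,0]
    - [0.1,-0.019,0,0,0,0,0]
    - [0.1,-0.019,0,0,0,0,0]
    - [0.1,-0.019,0,0,0,0,0]
  newtons: 45

```text
t: 8.35
eef_pos: [467.6, -119.1, 41.2]
tcp_rot: [-2.415, -2.008, 0.001]
ft_force: [-3.1, 1.2, 3.1]
grip_width: 27.6
gripper_force: 45.0
```

```bash
python3 -c "
from h import *;print(plane('side',(190+268/3.3,200+360/3.3),60))"
```

```text
[485.7133014 -97.2207258  60.       ]
```

The button moved about 102 mm, which fits the full draw plus the plate gap. The grip is held at 27.6 mm width, clear of the button. I'll ease forward and then lift a little.

>>> play_rows:
  rows:
    - [0.1,0.002,0,0,0,0,0]
    - [0.1,0.005,0,0,0,0,0]
    - [0.1,0.008,0,0,0,0,0]
    - [0.1,0.008,0,0,0,0,0]
    - [0.1,0.008,0,-0.003,0,0,0]
    - [0.1,0.008,0,-0.008,0,0,0]
    - [0.1,0.008,0,-0.014,0,0,0]
    - [0.1,0.008,0,-0.02,0,0,0]

```text
t: 9.15
eef_pos: [469.5, -111.4, 61.8]
tcp_rot: [2.416, 2.008, 0.0]
ft_force: [0.4, -1.1, -1.6]
grip_width: 27.5
gripper_force: 45.0
```

>>> play_rows:
  rows:
    - [0.1,0,0,-0.005,0,0,0]
    - [0.1,0,0,-0.013,0,0,0]
    - [0.1,0,0,-0.022,0,0,0]
    - [0.1,0,0,-0.031,0,0,0]
    - [0.1,0,0,-0.04,0,0,0]
    - [0.1,0,0,-0.049,0,0,0]
    - [0.1,0,0,-0.056,0,0,0]
    - [0.1,0,0,-0.061,0,0,0]
    - [0.1,0,0,-0.063,0,0,0]
    - [0.1,0,0,-0.063,0,0,0]

```text
t: 10.15
eef_pos: [469.4, -111.7, 124.4]
tcp_rot: [2.416, 2.008, 0.0]
ft_force: [-0.1, -0.2, -2.7]
grip_width: 27.9
gripper_force: 45.0
```

```bash
python3 -c "
from h import *;import cv2;np.set_printoptions(precision=3,suppress=True);go([469.5,-111.4,124])
a=cams.capture('side')[180:380,180:360,::-1];b=cams.capture('top')[190:320,310:490,::-1]
f=lambda i:cv2.resize(i,None,fx=2.2,fy=2.2,interpolation=2)
a,b=f(a),f(b);cv2.imwrite('pics/f.png',np.hstack([a,cv2.copyMakeBorder(b,0,a.shape[0]-b.shape[0],0,0,0)]))"
```

```text
t 10.15 pos [ 469.416 -111.685  124.417] ft [-0.105 -0.235 -2.663] w 27.89593865014416 gf 44.99558508396149
q [ 0.895  0.448 -0.863  2.041  0.453  0.851 -0.412] shift [0.295 0.03  0.417] turn [ 0.     0.    -0.003]
```

View pics/f.png

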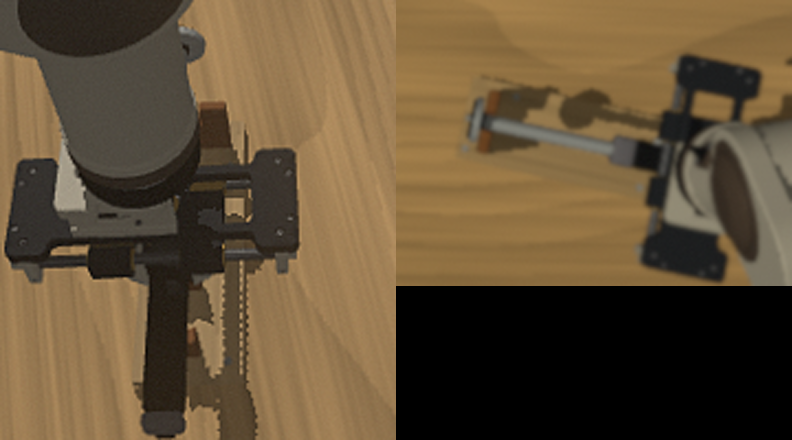

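The side crop shows the pole lifted, with its rear collar at (163,415) and the plate's right edge at (205,45) beside the wrist. The top crop shows the tube fully out, with the plate at about (476,118). I'll check the plate height by triangulation.

```bash
python3 -c "
from h import *
print(tri((180+205/2.2,180+45/2.2),(310+86/2.2,190+98/2.2)))
for z in (100,120,140,160): print(z,plane('side',(180+163/2.2,180+411/2.2),z),plane('top',(310+80/2.2,190+118/2.2),z))
s=readout.read_state();print(s['wrist_torque'],abs(s['dq']).max())"
```

```text
(array([525.5702122 ,  77.16755561, 142.41861766]), np.float64(2.0766449987733573))
100 [ 444.27027482 -206.0281901   100.        ] [505.26096919  80.8563079  100.        ]
120 [ 445.9268444  -212.88363255  120.        ] [505.27471559  81.63014626 120.        ]
140 [ 447.58341398 -219.739075    140.        ] [505.28846198  82.40398463 140.        ]
160 [ 449.23998356 -226.59451745  160.        ] [505.30220838  83.17782299 160.        ]
[-0.06731366 -0.0834875   0.03385656] 0.00399383228044499
```

The plate is at z ≈ 142 and the grasp at z ≈ 143, so the pole is level. The plate is 197 mm ahead of the grasp, so the tube is fully out, and the arm is still. Handing in.

```bash
python3 -c "
from workcell import env;print(env.hand_in())"
```

```text
the job is handed in; nothing more can be done
None
```

The pole is drawn to its second stop with the button back out, and is held level and still about 8 cm above the rest; the job is handed in, but `hand_in()` returned no verdict, so the judged result is not known.

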